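Present the nasal speculum to the inspection camera

TASK

Take the clamp that lies across the pin tray and lay it flat in the kidney dish, then lift the nasal speculum out of the tray and hold it up to the inspection camera: blades pointing straight into the lens along its line of sight, tips in the middle of the view about 12 cm from the glass, the handles lying out to the side, parallel to the picture's horizontal. Finish while holding it there, still, in the gripper. Do not drop either instrument or knock the camera, and leave everything else where it is.

Things in the scene. Friction and masses are not known exactly. Their poses are not given: they have to be found in the camera images.
- pin_tray: Fixed steel pin tray on white feet, 224 x 154 mm over the rolled rim, inside 210 (x) x 140 (y) mm. Origin: centre of its footprint on the counter. Rim top 50 mm above the counter; the instruments rest on the tops of a bed of grey pins, 20 mm above the counter (fingers cannot go below the pin tops). A small bulldog clip lies towards its +x +y corner.
- kidney_dish: Fixed bean-shaped steel dish, 246 mm long (y) and 130 mm wide (x), wall 36 mm high, floor 3 mm above the counter; the bean's hollow is on its +x side. Origin: on the counter, in the middle of the straight clear strip along y that runs past the hollow, 80 mm wide (x within 40 mm either side) and 180 mm long.
- clamp: Loose closed artery clamp, 178 mm long, 6.4 mm thick, about 55 g, lying level across both long rims of the pin tray, over the speculum's blade root. x: to the jaw tips, 88 mm from the origin; two finger rings at the -x end, 60 mm wide overall; y across, z up. Origin: on its underside between the shanks, near the centre of mass, where it is 20 mm wide (y) over the shanks.
- speculum: Loose chrome nasal speculum, rigid, about 85 g, on its side in the pin tray: two thin parallel blades along +x, one above the other, and two handles, one above the other, going off to the side (ends at x -70, y +80 mm). z up through its thickness (15 mm at the blade root, 24 mm at the handle ends). Origin: on its underside, under the middle of the blade root.
- speculum_grip (a point): Middle of the speculum's blade root, a solid steel block 26 mm long (x), 14 mm wide (y) and 15 mm thick (z), 7.5 mm above the body's underside; same axes as the speculum. A good place to hold it, with the fingers on its y sides. Behind it, at x -18 mm, is the pivot, 18 mm wide.
- speculum_tip (a point): The point between the ends of the two blades, on their mid line, 78 mm along +x from the grip point; same axes as the speculum.
- camera: Fixed inspection camera stand: base plate 150 x 150 mm, a column 316 mm high and a yoke that carries the tilting camera head, pivot 275 mm above the counter. Origin: on the counter, 30 mm in front of the pivot; it looks towards its own -x.
- lens (a point): Centre of the camera's front glass, in the middle of a 72 mm ring light, 55 mm in front of the head's pivot. Its -x axis is the line of sight (out of the lens to the work, sloping down 10 to 27 degrees), y is the picture's horizontal (level), z the picture's up. The head is stiff but a knock can turn it.
- foot_a: Loose white plastic tray foot, 40 x 40 x 18 mm, on the counter between tray and dish. Leave alone. Origin: centre of its underside.
- foot_b: Another loose white plastic tray foot, 40 x 40 x 18 mm, on the counter. Leave alone. Origin: centre of its underside.
- bulldog: Small loose steel bulldog clip, 42 x 18 x 8 mm, lying in the pin tray. Leave alone. Origin: centre of its underside.
- forceps: Loose steel thumb forceps, 138 mm long, 8 mm thick, on the counter. Leave alone. Origin: centre of its underside.
- gallipot: Loose small steel bowl, 76 mm across, 40 mm high, on the counter. Leave alone. Origin: centre of its underside.
- tape_roll: Loose roll of paper tape, 100 mm across, 19 mm high, on the counter. Leave alone. Origin: centre of its underside.
- lid: Loose steel container lid with a hinged flap vent, 310 x 190 x 29 mm, flat on the counter. Leave alone. Origin: centre of its underside.

How it is judged (in metres and radians):
On the way, in this order (a step that is already met when the one before it is completed fails the run):
1. the clamp lies flat in the kidney dish, let go, with the speculum still in the tray (x of clamp in the frame of kidney_dish between -0.06 and 0.045 m and y of clamp in the frame of kidney_dish between -0.06 and 0.06 m and z of clamp in the frame of kidney_dish below 0.014 m and angle between clamp's own z axis and vertical below 0.2 rad and contact force between clamp and the fingers below 0.1 N and linear speed of clamp below 0.03 m/s and height (world z) of speculum below 0.04 m), for 0.2 s.
2. the speculum is held in the gripper, lifted clear of the tray (height (world z) of speculum above 0.085 m and contact force between speculum and the fingers above 1 N), for 0.1 s.
At the end, for the whole second after the job is handed in: The gripper alone holds the speculum still in the air: tips 100-140 mm from the lens, within 15 mm of its line of sight in y and z, blades along that line within 11 deg, tips to the lens, handles flat to the side within 15 deg; the clamp lies flat, at rest, let go, in the kidney dish (all of step 2 and x of speculum_tip in the frame of lens between -0.14 and -0.1 m and y of speculum_tip in the frame of lens between -0.015 and 0.015 m and z of speculum_tip in the frame of lens between -0.015 and 0.015 m and angle between the x axis of speculum and the x axis of lens, either way round below 0.2 rad and x of speculum_grip in the frame of lens below -0.16 m and angle between the z axis of speculum and the z axis of lens, either way round below 0.26 rad and contact force between speculum and camera below 0.1 N and contact force between speculum and pin_tray below 0.1 N and linear speed of each of speculum, clamp below 0.03 m/s and angular speed of speculum below 0.2 rad/s and x of clamp in the frame of kidney_dish between -0.06 and 0.045 m and y of clamp in the frame of kidney_dish between -0.06 and 0.06 m and z of clamp in the frame of kidney_dish below 0.014 m and angle between clamp's own z axis and vertical below 0.2 rad and contact force between clamp and the fingers below 0.1 N); the arm keeps its last pose, push and grip.
It fails at once if the camera is knocked or turned (lens moved more than 10 mm, or struck with more than 5 N) (distance of lens from where it was at the start of the episode above 0.01 m or contact force between camera and anything else above 5 N).
It fails at once if the clamp is let go in the air, more than 85 mm above the counter (height (world z) of clamp above 0.085 m and contact force between clamp and the fingers below 0.02 N).
It fails at once if the speculum is let go in the air, more than 85 mm above the counter (height (world z) of speculum above 0.085 m and contact force between speculum and the fingers below 0.02 N).
It fails at once if a bystander is moved by more than 30 mm (distance of any of foot_a, foot_b, bulldog, forceps, gallipot, tape_roll, lid from where it was at the start of the episode above 0.03 m).
It also fails if it takes over 59 s, if anything falls off the work surface, if the arm or the gripper's body presses on something with over 40 N, if the wrist force passes 120 N, or if a joint passes its speed limit or range.

ROBOT

A 7-joint arm with a two-finger parallel gripper is mounted at the origin on the work surface. World frame = base frame: x ahead of the robot, y to its left, z up, the work surface at z = 0. Lengths are in mm, angles in rad, forces in N, time in s.
With the tool pointing down it reaches from about 400 to 875 mm from the base axis. Payload 4.4 kg.
Tool frame: the origin (TCP) lies midway between the tips of the shut fingers; the grasp point (between the pads) lies 19 mm behind it; z points along the fingers, y is the line along which they close (so a half turn about z gives the same grasp; the last joint's range is limited). The gripper opens to 85 mm and grips with 20 to 120 N. Pads are 22 mm wide; open, the fingers measure 114 mm over their backs; the gripper's body (76 mm by 85 mm) begins 54 mm behind the grasp point. The pads swing forward as they close: fully open they stand 13 mm farther back than shut.
Start: joints at [-1.279, 0.628, 0.038, 1.517, -0.027, 0.996, -0.02], TCP at [227.617, 608.858, 231.313] pointing down, gripper open.
Joint ranges: [-3.06, 3.06], [-0.37, 2.12], [-1.25, 1.32], [0.18, 2.47], [-1.1, 4.24], [0.23, 1.98], [-2.94, 2.94]. Speed limits (rad/s): [2.57, 2.57, 3.14, 3.14, 3.14, 3.14, 3.14].

INTERFACE

Orientations are given as [roll, pitch, yaw] about the fixed x, y, z axes, in that order (R = Rz(yaw) Ry(pitch) Rx(roll)).
In Python, from cell import readout, optics, order gives the robot as it stands.
- The arm moves only by the shell command python3 -m jog 'ROWS'. ROWS is a JSON object of lists of equal length, an entry for each row: "claw": the opening, from 0 (shut) to 1 (fully open); "xyz": the shift along the tool's x, y, z each as a share of 0.1 m, from -1 to 1, a list of three; "twist": the turn, a rotation vector about the tool's x, y, z each as a share of 180 degrees, from -1 to 1, a list of three. A call has 1 to 12 rows; each row shifts and turns the commanded pose from where the row before left it, along the tool's axes as they then stand; what a row does not reach is not made up. A row lasts 1/8 s, in which the tool goes at most 62.5 mm and 10.7 degrees, less where a joint would pass 70% of its speed; a pose out of reach is approached as far as the arm can. A call with a number of a shift or a turn outside -1 to 1 is refused whole. A call with a gripper value outside its range is refused whole. The fingers move at their own pace and stop on an object; the grip force is fixed at half the most. Time passes only in rows, so rows that do not move let the fingers close. It gives the time, the measured TCP pose, the force, the opening and the grip force at its end, in the units of the state.
- readout.read_state(): the state, without advancing time (a new reading comes with each control period).
- optics.get_image(name): name is "side" or "top" or "wrist"; returns a dict with "color" (480x640x3 uint8, red, green, blue), "fovy" (degrees; the focal length in pixels is half the picture's height over the tangent of half this angle, whatever the lens; pixels are square), "cx", "cy" (the principal point, pixels), "view" (4x4, takes a point from world to camera coordinates). Camera axes: x right, y up, looking along -z (the intrinsics and any distortion apply to the point x, -y, -z); pixel columns grow to the right and rows downward; lengths in mm; the calibration is good to about 2 mm. A picture is of the moment at which its call begins. There is no depth.
- order.finish_job(): hands the job in; it is judged then, once.
Trained networks look in the newest picture that a camera, given by its name, has taken for a name from the list of things; names that differ only in an ending like _2 or _b are one class to them, and where a whole thing is asked for, a point or a joint stands for the part that bears it (a point fixed in the world has none). Each returns a list of dicts, best first, with "score" (0 to 1); they miss things now and then, are a little off and sometimes report something else, mostly with a low value. They report only what shows in the picture. A call takes as long as a camera call.
- optics.boxes_of(camera, label): "rect" ([left, top, width, height] in pixels, round what is visible of it).
The state is a dict: "clock": time; "qpos": joint angles; "qd": joint speeds; "tau": joint torques, N m; "eef_pos": TCP position; "tool_rot": TCP orientation; "force": force on the tool from outside, world axes, zero at the start; "torque": the same for the moment, N m; "width": finger opening in mm; "gripper_force": force on a finger pad.
Only numpy, scipy, OpenCV 4.12 (cv2) and the standard library are available. Lean on these libraries where they do the work, as an engineer would, in place of code of your own. Each camera call takes 0.05 s, during which the arm holds its last target. There are 200 camera calls.

## Working session

There is one attempt and no reset: what is moved stays moved. The work goes in short steps, Python scripts to look and compute and a shell command to move; the robot and the scene stay as the last step left them, time stands still between calls to the robot, and variables do not carry over. Pictures are saved under pics/ and viewed, at most 10 in all, crops included, and the job is handed in when it is done.

```bash
mkdir -p pics; cat > h.py <<'E'
import numpy as np, cv2
from cell import readout, optics, order
from scipy.spatial.transform import Rotation as R
def shot(n,f=None):
    im=optics.get_image(n)
    if f: cv2.imwrite('pics/'+f,im['color'][...,::-1].copy())
    return im
def ray(im,u,v):
    f=240/np.tan(np.radians(im['fovy'])/2)
    V=np.array(im['view']); Rm=V[:3,:3]; o=-Rm.T@V[:3,3]
    d=Rm.T@np.array([(u-im['cx'])/f,-(v-im['cy'])/f,-1.]); return o,d
def atz(im,u,v,z):
    o,d=ray(im,u,v); return o+d*(z-o[2])/d[2]
def proj(im,p):
    f=240/np.tan(np.radians(im['fovy'])/2)
    V=np.array(im['view']); c=V[:3,:3]@np.array(p)+V[:3,3]
    return np.array([im['cx']-f*c[0]/c[2], im['cy']+f*c[1]/c[2]])
def tri(*l): # (im,u,v)
    A=0;b=0
    for im,u,v in l:
        o,d=ray(im,u,v); d=d/np.linalg.norm(d); P=np.eye(3)-np.outer(d,d); A=A+P; b=b+P@o
    x=np.linalg.solve(A,b); return x
E
python3 - <<'E'
from h import *
s=readout.read_state(); print(s['eef_pos'],s['tool_rot'],s['width'])
for c in ['top','side']:
    im=shot(c,c+'0.png'); print(c,im['fovy'],im['cx'],im['cy'],{k:v for k,v in im.items() if k not in('color','view')}); print(np.round(im['view'],3))
    for n in ['pin_tray','kidney_dish','clamp','speculum','camera','lens','bulldog']:
        print(n,[(np.round(b['rect']).tolist(),round(b['score'],2)) for b in optics.boxes_of(c,n)[:2]])
E
```

```text
[227.36823221 608.26241612 230.39283584] [-3.13968434e+00 -1.72927944e-06  2.78377152e+00] 85.59206288072676
top 42.246609702944866 322.32694489929696 242.89049297734806 {'fovy': 42.246609702944866, 'cx': 322.32694489929696, 'cy': 242.89049297734806}
[[-2.400000e-02 -1.000000e+00 -9.000000e-03  5.100500e+01]
 [ 9.940000e-01 -2.500000e-02  1.100000e-01 -6.277170e+02]
 [-1.100000e-01 -6.000000e-03  9.940000e-01 -1.926798e+03]
 [ 0.000000e+00  0.000000e+00  0.000000e+00  1.000000e+00]]
pin_tray [([366.0, 246.0, 62.0, 85.0], 0.84), ([381.0, 270.0, 32.0, 35.0], 0.57)]
kidney_dish [([234.0, 257.0, 78.0, 54.0], 0.6), ([128.0, 257.0, 71.0, 101.0], 0.53)]
clamp [([364.0, 283.0, 58.0, 21.0], 0.79)]
speculum [([385.0, 272.0, 27.0, 32.0], 0.61)]
camera [([278.0, 136.0, 50.0, 67.0], 0.79)]
lens [([286.0, 144.0, 26.0, 48.0], 0.85), ([382.0, 275.0, 27.0, 31.0], 0.19)]
bulldog [([129.0, 255.0, 70.0, 100.0], 0.7), ([382.0, 256.0, 8.0, 16.0], 0.49)]
side 57.47471446995629 321.33073172698175 244.06536881800673 {'fovy': 57.47471446995629, 'cx': 321.33073172698175, 'cy': 244.06536881800673}
[[ 8.240000e-01 -5.670000e-01  1.200000e-02 -4.579430e+02]
 [ 3.440000e-01  5.160000e-01  7.840000e-01 -3.575030e+02]
 [-4.510000e-01 -6.420000e-01  6.200000e-01 -1.023462e+03]
 [ 0.000000e+00  0.000000e+00  0.000000e+00  1.000000e+00]]
pin_tray [([290.0, 314.0, 102.0, 80.0], 0.88), ([238.0, 242.0, 72.0, 52.0], 0.35)]
kidney_dish [([239.0, 240.0, 71.0, 51.0], 0.62), ([442.0, 343.0, 32.0, 26.0], 0.29)]
clamp [([328.0, 319.0, 33.0, 56.0], 0.62), ([302.0, 338.0, 65.0, 31.0], 0.33)]
speculum [([305.0, 340.0, 59.0, 30.0], 0.55)]
camera [([347.0, 161.0, 61.0, 109.0], 0.62)]
lens [([360.0, 160.0, 39.0, 41.0], 0.64)]
bulldog []
```

```bash
python3 - <<'E'
import cv2
a=cv2.imread('pics/top0.png');b=cv2.imread('pics/side0.png')
cv2.imwrite('pics/top0c.png',cv2.resize(a[120:345,120:440],(800,562),interpolation=cv2.INTER_CUBIC))
cv2.imwrite('pics/side0c.png',cv2.resize(b[150:400,220:480],(624,600),interpolation=cv2.INTER_CUBIC))
E
```

```text
(no output)
```

View pics/top0c.png

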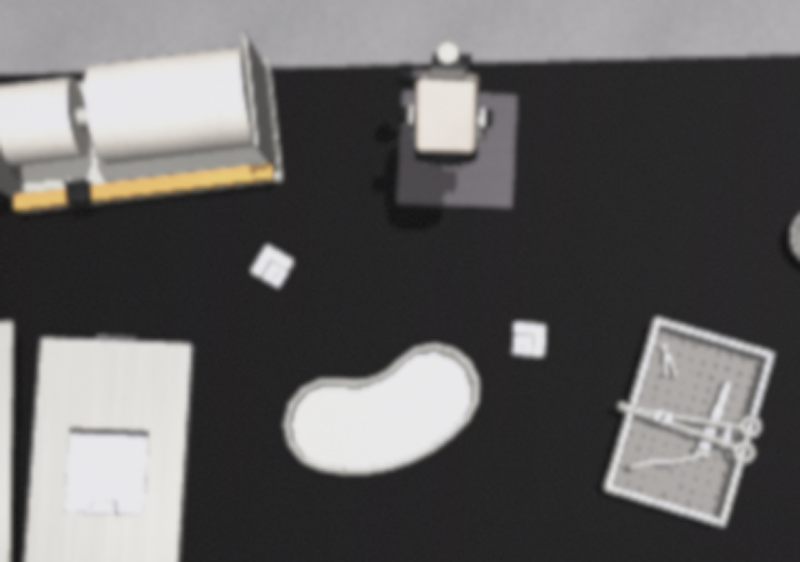

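View pics/side0c.png

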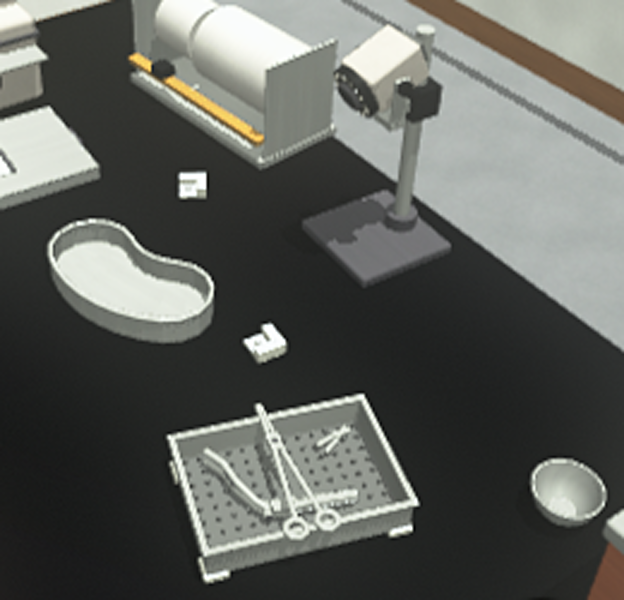

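```bash
python3 - <<'E'
from h import *
T=shot('top');S=shot('side')
c=lambda u,v:(120+u/2.5,120+v/2.5)
for n,p,z in [('tray',(690,422),50),('t1',(655,320),50),('t2',(605,490),50),('t3',(725,523),50),('t4',(773,352),50),('clamptip',(620,405),53),('ringA',(752,424),53),('ringB',(745,455),53),('spectip',(728,382),28),('handle',(630,467),32),('bp1',(403,93),5),('bp2',(519,96),5),('bp3',(513,208),5),('bp4',(396,203),5),('footA',(529,340),18)]:
    print(n,np.round(atz(T,*c(*p),z)))
# dish
g=T['color'].min(2); m=np.zeros_like(g); m[250:315,228:316]=(g[250:315,228:316]>110)
ct=max(cv2.findContours(m,cv2.RETR_EXTERNAL,cv2.CHAIN_APPROX_NONE)[0],key=cv2.contourArea)[:,0]
w=np.array([atz(T,u,v,36)[:2] for u,v in ct],np.float32)
np.save('dish.npy',w)
M=cv2.moments(w.reshape(-1,1,2)); cen=np.array([M['m10'],M['m01']])/M['m00']
ang=.5*np.arctan2(2*M['mu11'],M['mu20']-M['mu02'])
print('dish cen',cen,'long axis deg',np.degrees(ang), cv2.minAreaRect(w))
a=ang if np.sin(ang)>0 else ang+np.pi
y=np.array([np.cos(a),np.sin(a)]); x=np.array([y[1],-y[0]])
q=(w-cen)@np.c_[x,y]; print('yaw',np.degrees(np.arctan2(x[1],x[0])),q.min(0),q.max(0)); 
mid=q[abs(q[:,1])<8]; print(np.round(mid))
print('lens side px',tri((S,368.7,188.3),(T,286+13,181)), [np.round(b['rect']) for b in optics.boxes_of('top','lens')[:1]])
E
```

```text
tray [ 478. -190.   50.]
t1 [ 606. -151.   50.]
t2 [397. -82.  50.]
t3 [ 353. -228.   50.]
t4 [ 563. -296.   50.]
clamptip [ 501. -103.   53.]
ringA [ 474. -266.   53.]
ringB [ 436. -256.   53.]
spectip [ 528. -242.   28.]
handle [ 424. -115.   32.]
bp1 [916. 163.   5.]
bp2 [908.  12.   5.]
bp3 [761.  24.   5.]
bp4 [771. 175.   5.]
footA [588.   7.  18.]
dish cen [500.12707865 192.94273271] long axis deg -72.9049848849645 ((498.226806640625, 192.3813018798828), (137.01271057128906, 252.35494995117188), 17.120332717895508)
yaw 17.095015115035494 [ -70.48206929 -126.15301845] [ 66.55480682 126.20419718]
[[ 47.  -8.]
 [ 48.  -5.]
 [ 49.  -2.]
 [ 47.   2.]
 [ 48.   5.]
 [-70.   7.]
 [-68.   3.]
 [-69.   0.]
 [-70.  -3.]
 [-69.  -7.]]
lens side px [783.25414453  95.1847613  257.41863011] [array([288., 144.,  24.,  43.])]
```

```bash
cat >> h.py <<'E'
from scipy.linalg import logm, expm
def T(p,Rm):
    M=np.eye(4);M[:3,:3]=Rm;M[:3,3]=p;return M
def down(yaw_y,tilt=None): # tool z down, tool y at yaw (deg)
    a=np.radians(yaw_y); y=np.array([np.cos(a),np.sin(a),0]); z=np.array([0,0,-1.]); return np.c_[np.cross(y,z),y,z]
def cur():
    s=readout.read_state(); return T(s['eef_pos'],R.from_euler('xyz',s['tool_rot']).as_matrix())
def plan(T0,T1,n):
    L=np.real(logm(np.linalg.inv(T0)@T1))/n; D=expm(L)
    rv=np.degrees(R.from_matrix(D[:3,:3]).as_rotvec())
    print(n,'xyz',np.round(D[:3,3]/100,3).tolist(),'twist',np.round(rv/180,4).tolist(),'| mm',round(np.linalg.norm(D[:3,3]),1),'deg',round(np.linalg.norm(rv),1))
    return T1
E
python3 - <<'E'
from h import *
A=plan(cur(),T([490,190,235],down(18)),11)
plan(A,T([476,-188,235],down(-16)),9)
E
```

```text
11 xyz [-0.451, -0.113, -0.003] twist [0.0, -0.0, 0.026] | mm 46.5 deg 4.7
9 xyz [-0.425, -0.037, 0.0] twist [0.0, -0.0, 0.021] | mm 42.6 deg 3.8
```

```bash
python3 -m jog '{"claw":[1,1,1,1,1,1,1,1,1,1,1,1],"xyz":[[-0.451,-0.113,0],[-0.451,-0.113,0],[-0.451,-0.113,0],[-0.451,-0.113,0],[-0.451,-0.113,0],[-0.451,-0.113,0],[-0.451,-0.113,0],[-0.451,-0.113,0],[-0.451,-0.113,0],[-0.451,-0.113,0],[-0.451,-0.113,0],[0,0,0]],"twist":[[0,0,0.026],[0,0,0.026],[0,0,0.026],[0,0,0.026],[0,0,0.026],[0,0,0.026],[0,0,0.026],[0,0,0.026],[0,0,0.026],[0,0,0.026],[0,0,0.026],[0,0,0]]}'
python3 - <<'E'
from h import *
W=shot('wrist','w0.png');print(np.round(np.linalg.inv(W['view'])[:3],3),W['fovy'])
import pickle;pickle.dump(W,open('w0.pkl','wb'))
plan(cur(),T([476,-188,235],down(-16)),9)
E
```

```text
clock: 2.45
eef_pos: [490.8, 185.0, 231.7]
tool_rot: [3.141, 0.002, 1.878]
force: [-0.8, 0.9, 0.4]
width: 85.6
gripper_force: 0.0
[[ 9.53000e-01 -2.86000e-01 -1.00000e-01  4.65432e+02]
 [ 3.03000e-01  9.01000e-01  3.11000e-01  2.65027e+02]
 [ 1.00000e-03 -3.27000e-01  9.45000e-01  3.74520e+02]] 67.69969260432997
9 xyz [-0.423, -0.037, -0.004] twist [0.0, 0.0, 0.0209] | mm 42.4 deg 3.8
```

View pics/w0.png

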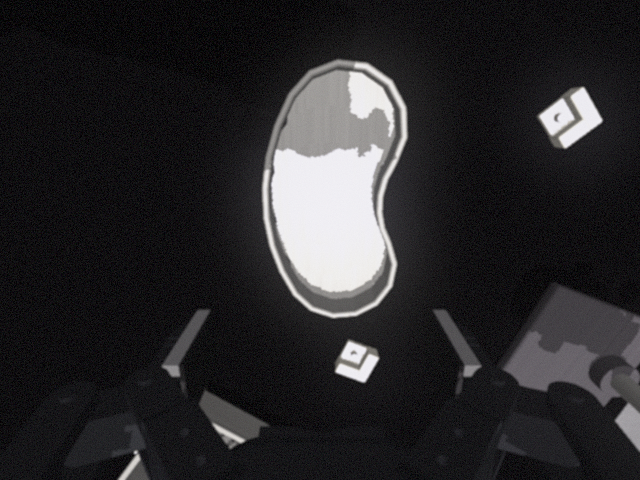

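```bash
python3 -m jog '{"claw":[1,1,1,1,1,1,1,1,1,1],"xyz":[[-0.423,-0.037,0],[-0.423,-0.037,0],[-0.423,-0.037,0],[-0.423,-0.037,0],[-0.423,-0.037,0],[-0.423,-0.037,0],[-0.423,-0.037,0],[-0.423,-0.037,0],[-0.423,-0.037,0],[0,0,0]],"twist":[[0,0,0.021],[0,0,0.021],[0,0,0.021],[0,0,0.021],[0,0,0.021],[0,0,0.021],[0,0,0.021],[0,0,0.021],[0,0,0.021],[0,0,0]]}'
python3 - <<'E'
from h import *
import pickle
W=pickle.load(open('w0.pkl','rb'))
for a in [(340,61),(338,317),(264,195),(378,200),(407,110),(396,265)]: print(a,np.round(atz(W,*a,36)))
W=shot('wrist','w1.png');pickle.dump(W,open('w1.pkl','wb'))
E
```

```text
clock: 3.75
eef_pos: [475.7, -189.1, 231.6]
tool_rot: [3.141, 0.001, 1.288]
force: [-0.0, 0.8, 0.5]
width: 85.0
gripper_force: 0.0
(340, 61) [468. 312.  36.]
(338, 317) [546.  74.  36.]
(264, 195) [435. 180.  36.]
(378, 200) [541. 208.  36.]
(407, 110) [537. 293.  36.]
(396, 265) [583. 150.  36.]
```

View pics/w1.png

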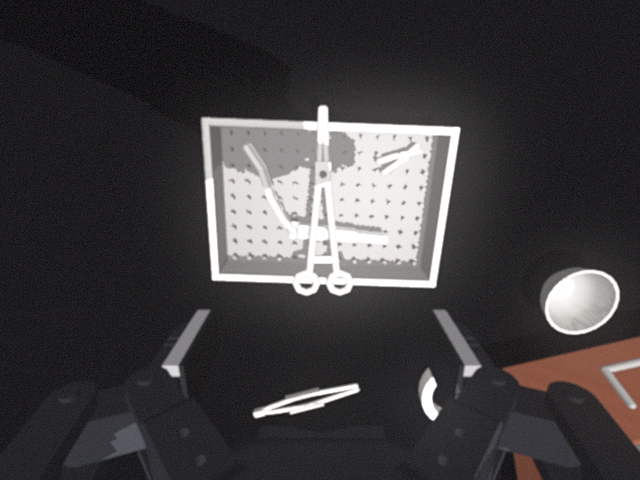

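```bash
python3 - <<'E'
from h import *
import pickle
W=pickle.load(open('w1.pkl','rb'))
P={}
for n,a,z in [('tip',(323,106),56),('piv',(323,173),56),('rA',(306,283),56),('rB',(340,282),56),('rE',(323,295),56),('stip',(388,239.5),32),('spiv',(297,231),36),('sroot',(318,234),35),('hand',(249,146),44),('t1',(202,118),50),('t2',(459,128),50),('t3',(437,288),50),('t4',(213,281),50),('bull',(400,158),27)]:
    P[n]=atz(W,*a,z); print(n,np.round(P[n],1))
y=lambda a,b:np.degrees(np.arctan2(*(P[a]-P[b])[1::-1]))
print('clamp yaw',y('tip','rE'),np.linalg.norm(P['tip']-P['rE'])); d=(P['tip']-P['rE']);d/=np.linalg.norm(d); print('clamp o',P['tip']-88*d)
print('spec yaw',y('stip','sroot'),y('stip','spiv'),np.linalg.norm(P['stip']-P['spiv']))
for k in (y('stip','spiv')-2,y('stip','spiv'),y('stip','spiv')+2): 
    a=np.radians(k); print('grip', P['stip'][:2]-78*np.array([np.cos(a),np.sin(a)]))
    h=np.radians(k); Rm=np.array([[np.cos(h),-np.sin(h)],[np.sin(h),np.cos(h)]]); print(' hand local',Rm.T@(P['hand'][:2]-P['stip'][:2])+[78,0])
print(np.mean([P[k] for k in('t1','t2','t3','t4')],0))
im=cv2.imread('pics/w1.png')[95:305,190:470]; cv2.imwrite('pics/w1c.png',cv2.resize(im,(800,600),interpolation=cv2.INTER_CUBIC))
E
```

```text
tip [ 503.2 -101.6   56. ]
piv [ 487.8 -155.    56. ]
rA [ 442.  -253.6   56. ]
rB [ 474.4 -261.9   56. ]
rE [ 454.4 -270.9   56. ]
stip [ 531.6 -241.2   32. ]
spiv [ 446.5 -205.7   36. ]
sroot [ 465.5 -214.8   35. ]
hand [ 430.4 -115.2   44. ]
t1 [400.9 -81.8  50. ]
t2 [ 611.5 -151.5   50. ]
t3 [ 565.9 -298.5   50. ]
t4 [ 352.4 -228.3   50. ]
bull [ 561.2 -166.    27. ]
clamp yaw 73.92518803614233 176.20372869289895
clamp o [ 478.83804129 -186.15839685   56.        ]
spec yaw -21.721541030875375 -22.617272836881032 92.33370406799247
grip [ 460.7358729  -208.68989472]
 hand local [-66.55425637  72.3904035 ]
grip [ 459.6451404  -211.18443264]
 hand local [-63.93980918  77.39117602]
grip [ 458.64213046 -213.71551697]
 hand local [-61.15243019  82.29765931]
[ 482.7001465  -190.00903139   50.        ]
```

View pics/w1c.png

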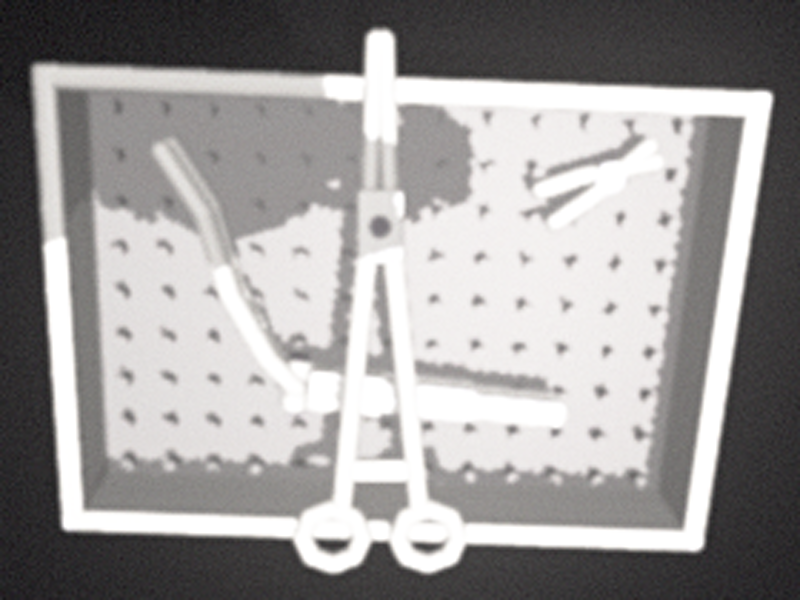

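```bash
python3 - <<'E'
from h import *
plan(cur(),T([479,-186,46.5],down(-16)),5)
E
```

```text
5 xyz [0.003, 0.004, 0.37] twist [0.0, -0.0, -0.0] | mm 37.0 deg 0.0
```

```bash
python3 -m jog '{"claw":[0.7,0.7,0.7,0.7,0.7,0.7,0.7,0,0,0,0,0],"xyz":[[0.003,0.004,0.37],[0.003,0.004,0.37],[0.003,0.004,0.37],[0.003,0.004,0.37],[0.003,0.004,0.37],[0,0,0],[0,0,0],[0,0,0],[0,0,0],[0,0,0],[0,0,0],[0,0,0]],"twist":[[0,0,0],[0,0,0],[0,0,0],[0,0,0],[0,0,0],[0,0,0],[0,0,0],[0,0,0],[0,0,0],[0,0,0],[0,0,0],[0,0,0]]}'
python3 - <<'E'
from h import *
c=cur();L=c.copy();L[2,3]=130;plan(c,L,3)
yaw=np.degrees(np.arctan2(L[1,1],L[0,1]));print(yaw)
G=plan(L,T([500,192,130],down(yaw+33.5)),10)
E
```

```text
clock: 5.3
eef_pos: [479.2, -186.0, 47.6]
tool_rot: [3.14, -0.0, 1.291]
force: [-0.2, 0.6, 7.2]
width: 17.2
gripper_force: 58.1
3 xyz [0.0, 0.001, -0.275] twist [-0.0, -0.0, 0.0] | mm 27.5 deg 0.0
-16.0073903577853
10 xyz [0.384, 0.015, 0.0] twist [0.0001, 0.0, -0.0186] | mm 38.4 deg 3.4
```

```bash
python3 -m jog '{"claw":[0,0,0,0],"xyz":[[0,0,-0.2],[0,0,-0.3],[0,0,-0.325],[0,0,0]],"twist":[[0,0,0],[0,0,0],[0,0,0],[0,0,0]]}'
python3 -m jog '{"claw":[0,0,0,0,0,0,0,0,0,0,0,0],"xyz":[[0.2,0.008,0],[0.384,0.015,0],[0.384,0.015,0],[0.384,0.015,0],[0.384,0.015,0],[0.384,0.015,0],[0.384,0.015,0],[0.384,0.015,0],[0.384,0.015,0],[0.384,0.015,0],[0.18,0.008,0],[0,0,0]],"twist":[[0,0,-0.009],[0,0,-0.0186],[0,0,-0.0186],[0,0,-0.0186],[0,0,-0.0186],[0,0,-0.0186],[0,0,-0.0186],[0,0,-0.0186],[0,0,-0.0186],[0,0,-0.0186],[0,0,-0.0096],[0,0,0]]}'
python3 - <<'E'
from h import *
plan(cur(),T([499,192,5],down(17.5)),5)
im=shot('wrist')['color'][...,::-1][:320]; a=shot('side')['color'][...,::-1]
cv2.imwrite('pics/m1.png',np.hstack([cv2.resize(im,(500,250)),cv2.resize(a[180:330,220:400],(300,250))]))
E
```

```text
clock: 5.8
eef_pos: [480.1, -186.6, 131.1]
tool_rot: [3.136, 0.0, 1.292]
force: [0.1, -0.4, -0.9]
width: 17.2
gripper_force: 58.4
clock: 7.3
eef_pos: [498.7, 193.4, 128.0]
tool_rot: [-3.14, -0.0, 1.879]
force: [-0.0, -0.6, -0.0]
width: 16.6
gripper_force: 58.4
5 xyz [-0.003, -0.0, 0.246] twist [-0.0001, -0.0, 0.0002] | mm 24.6 deg 0.0
```

View pics/m1.png

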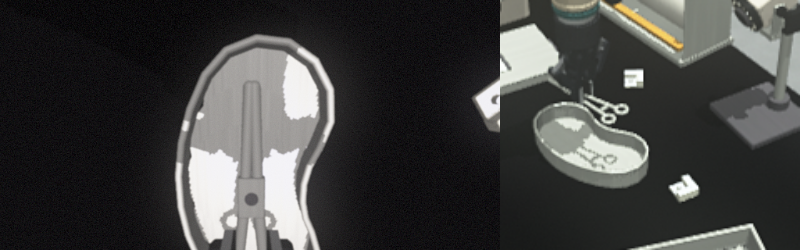

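```bash
python3 -m jog '{"claw":[0,0,0,0,0,0,0,0.45,0.45,0.45,0.45,0.45],"xyz":[[-0.003,0,0.3],[-0.003,0,0.3],[-0.003,0,0.3],[-0.003,0,0.15],[0,0,0.1],[0,0,0.07],[0,0,0],[0,0,0],[0,0,0],[0,0,0],[0,0,0],[0,0,0]],"twist":[[0,0,0],[0,0,0],[0,0,0],[0,0,0],[0,0,0],[0,0,0],[0,0,0],[0,0,0],[0,0,0],[0,0,0],[0,0,0],[0,0,0]]}'
python3 -m jog '{"claw":[0.45,0.45,0.45,0.45,0.45,0.45],"xyz":[[0,0,-0.15],[0,0,-0.3],[0,0,-0.5],[0,0,-0.5],[0,0,-0.5],[0,0,0]],"twist":[[0,0,0],[0,0,0],[0,0,0],[0,0,0],[0,0,0],[0,0,0]]}'
python3 - <<'E'
from h import *
im=shot('wrist')['color'][...,::-1]; a=shot('side')['color'][...,::-1]
cv2.imwrite('pics/m2.png',np.hstack([cv2.resize(im,(480,360)),cv2.resize(a[215:315,220:320],(320,360))]))
E
```

```text
clock: 8.9
eef_pos: [500.2, 191.0, 6.8]
tool_rot: [3.142, -0.0, 1.876]
force: [0.6, -0.9, 0.1]
width: 38.0
gripper_force: 0.0
clock: 9.65
eef_pos: [502.8, 191.6, 206.5]
tool_rot: [3.133, -0.001, 1.876]
force: [0.2, 0.8, 0.6]
width: 38.4
gripper_force: 0.0
```

View pics/m2.png

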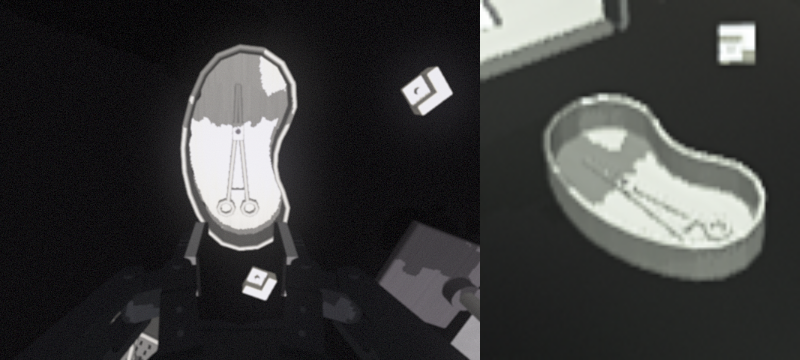

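```bash
cat >> h.py <<'E'
def tilted(yawx,tilt): # tool z tilted forward along heading yawx by tilt from down; tool y = 90deg left
    a,t=np.radians([yawx,tilt]); h=np.array([np.cos(a),np.sin(a),0]); y=np.array([-np.sin(a),np.cos(a),0])
    z=np.sin(t)*h-np.cos(t)*np.array([0,0,1.]); return np.c_[np.cross(y,z),y,z]
E
python3 - <<'E'
from h import *
plan(cur(),T([540,98,290],tilted(-4,42)),12)
E
```

```text
12 xyz [-0.103, -0.027, -0.046] twist [-0.0116, -0.017, -0.0302] | mm 11.6 deg 6.6
```

```bash
python3 -m jog '{"claw":[0.45,0.45,0.45,0.45,0.45,0.45,0.45,0.45,0.45,0.45,0.45,0.45],"xyz":[[-0.103,-0.027,-0.046],[-0.103,-0.027,-0.046],[-0.103,-0.027,-0.046],[-0.103,-0.027,-0.046],[-0.103,-0.027,-0.046],[-0.103,-0.027,-0.046],[-0.103,-0.027,-0.046],[-0.103,-0.027,-0.046],[-0.103,-0.027,-0.046],[-0.103,-0.027,-0.046],[-0.103,-0.027,-0.046],[-0.103,-0.027,-0.046]],"twist":[[-0.012,-0.017,-0.03],[-0.012,-0.017,-0.03],[-0.012,-0.017,-0.03],[-0.012,-0.017,-0.03],[-0.012,-0.017,-0.03],[-0.012,-0.017,-0.03],[-0.012,-0.017,-0.03],[-0.012,-0.017,-0.03],[-0.012,-0.017,-0.03],[-0.012,-0.017,-0.03],[-0.012,-0.017,-0.03],[-0.012,-0.017,-0.03]]}'
python3 - <<'E'
from h import *
import pickle
W=shot('wrist','w2.png'); pickle.dump(W,open('w2.pkl','wb'))
print([b for b in optics.boxes_of('wrist','lens')[:2]],proj(W,[783,95,257]))
u,v=proj(W,[783,95,257]).astype(int)
im=W['color'][...,::-1]; S=shot('side')['color'][...,::-1]
x0=max(u-70,0);y0=max(v-70,0); print(x0,y0)
cr=im[y0:y0+140,x0:x0+140]; print(cr.shape)
cv2.imwrite('pics/m3.png',np.hstack([cv2.resize(cr,None,fx=3.5,fy=3.5,interpolation=cv2.INTER_CUBIC)[:490],cv2.resize(S[150:230,340:390],(306,490),interpolation=cv2.INTER_CUBIC)]) if cr.shape[0]==140 and cr.shape[1]==140 else im)
E
```

```text
clock: 11.25
eef_pos: [529.7, 95.7, 270.6]
tool_rot: [3.087, 0.642, 2.875]
force: [0.9, 0.0, -0.2]
width: 38.5
gripper_force: 0.0
[{'rect': [344.4, 362.1, 36.2, 64.3], 'score': 0.56}] [375.55788599 389.50829621]
305 319
(140, 140, 3)
```

View pics/m3.png

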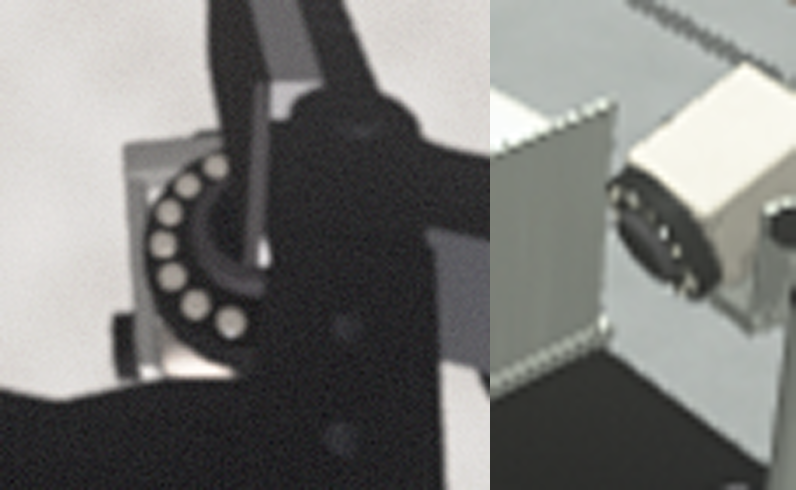

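```bash
python3 - <<'E'
from h import *
c=cur();G=c.copy();G[:3,3]+=[0,0,130];plan(c,G,4)
E
```

```text
4 xyz [-0.194, 0.014, -0.26] twist [0.0, -0.0, -0.0] | mm 32.5 deg 0.0
```

```bash
python3 -m jog '{"claw":[0.45,0.45,0.45,0.45,0.45],"xyz":[[-0.194,0.014,-0.26],[-0.194,0.014,-0.26],[-0.194,0.014,-0.26],[-0.194,0.014,-0.26],[0,0,0]],"twist":[[0,0,0],[0,0,0],[0,0,0],[0,0,0],[0,0,0]]}'
python3 - <<'E'
from h import *
import pickle
W=shot('wrist','w3.png'); pickle.dump(W,open('w3.pkl','wb'))
print([b for b in optics.boxes_of('wrist','lens')[:2]],proj(W,[783,95,257]))
u,v=proj(W,[783,95,257]).astype(int)
im=W['color'][...,::-1]
x0=max(u-55,0);y0=max(v-55,0);print(x0,y0)
cv2.imwrite('pics/m4.png',cv2.resize(im[y0:y0+110,x0:x0+110],None,fx=5,fy=5,interpolation=cv2.INTER_CUBIC))
E
```

```text
clock: 12.02
eef_pos: [531.8, 96.5, 393.2]
tool_rot: [3.081, 0.649, 2.866]
force: [0.1, 0.9, 0.1]
width: 38.2
gripper_force: 0.0
[{'rect': [335.9, 263.5, 60.8, 85.8], 'score': 0.78}] [362.30491054 281.9480279 ]
307 226
```

View pics/m4.png

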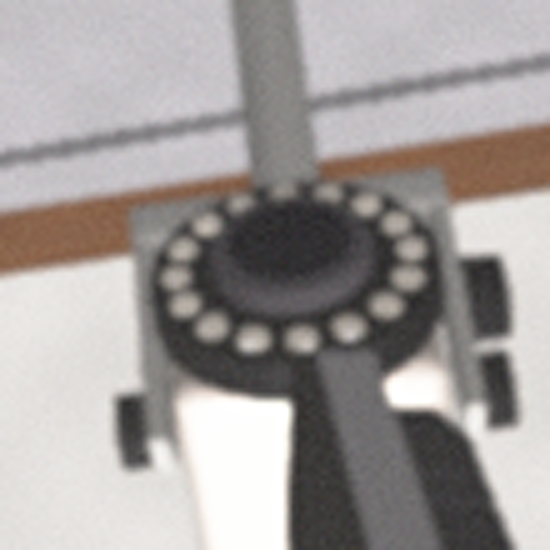

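```bash
cat > fit.py <<'E'
from h import *
import pickle
from scipy.optimize import least_squares
W3=pickle.load(open('w3.pkl','rb'));W2=pickle.load(open('w2.pkl','rb'))
a=np.array([(284,192),(330,193),(368,206),(398,223),(411,247),(408,278),(387,306),(348,326),(302,339),(254,338),(212,327),(184,304),(175,277),(184,248),(208,225),(241,205)])/5+[307,226]-.4
b=np.array([(218,167),(189,186),(170,211),(162,243),(172,276),(196,304),(231,322)])/3.5+[305,319]-.36
S=shot('side')
def frame(th,ps):
    h=np.array([np.cos(ps),np.sin(ps),0]);y=np.array([-np.sin(ps),np.cos(ps),0]);x=np.cos(th)*h+np.sin(th)*np.array([0,0,1]);return np.c_[x,y,np.cross(x,y)]
def pl(im,uv,c,F):
    out=[]
    for u,v in uv:
        o,d=ray(im,u,v); t=((c-o)@F[:,0])/(d@F[:,0]); out.append(F.T@(o+t*d-c))
    return np.array(out)[:,1:]
def res(p,full=True):
    c=p[:3];F=frame(p[3],p[4]);r=p[5]
    e=[]
    A=pl(W3,a,c,F);B=pl(W2,b,c,F)
    for Q,w in((A,1),(B,1)):
        e+=list((np.hypot(*Q.T)-r)/w)
    e+=[(c[2]-(275-55*np.sin(p[3])))/1.5,(p[4]+np.radians(4.5))/np.radians(1.5),(r-29.6)/0.7]
    e+=list((proj(S,c)-[366.5,188.7])/1.5)
    return np.array(e)
s=least_squares(res,[783,95,257,.32,-.08,29.6]);p=s.x
cov=np.linalg.inv(s.jac.T@s.jac);
print(np.round(p[:3],1),'tilt',np.degrees(p[3]),'yaw',np.degrees(p[4]),'r',p[5],'sd',np.round(np.sqrt(np.diag(cov)),3));print(np.round(s.fun,2))
np.save('lens.npy',p)
E
python3 fit.py
```

```text
[778.8  99.3 254.6] tilt 24.687508580227288 yaw -3.523052843946992 r 28.864886132175705 sd [1.521 0.325 0.709 0.015 0.016 0.325]
[ 0.74  0.19 -0.8   0.22  0.15  0.18  0.25 -0.73 -0.35 -0.5   0.19  0.32
  0.3   0.1  -0.65 -0.13 -1.05 -0.8  -0.17  0.52  0.23  0.14  0.16  1.69
  0.65 -1.05 -0.37  0.21]
```

```bash
python3 - <<'E'
from h import *
plan(cur(),T([462,-212,150],down(67.4)),10)
E
```

```text
10 xyz [0.054, -0.323, 0.229] twist [0.0029, 0.0204, 0.0043] | mm 40.0 deg 3.8
```

```bash
python3 -m jog '{"claw":[0.45,0.45,0.45,0.45,0.45,0.45,0.45,0.45,0.45,0.45,0.45],"xyz":[[0.054,-0.323,0.229],[0.054,-0.323,0.229],[0.054,-0.323,0.229],[0.054,-0.323,0.229],[0.054,-0.323,0.229],[0.054,-0.323,0.229],[0.054,-0.323,0.229],[0.054,-0.323,0.229],[0.054,-0.323,0.229],[0.054,-0.323,0.229],[0,0,0]],"twist":[[0.003,0.0204,0.0043],[0.003,0.0204,0.0043],[0.003,0.0204,0.0043],[0.003,0.0204,0.0043],[0.003,0.0204,0.0043],[0.003,0.0204,0.0043],[0.003,0.0204,0.0043],[0.003,0.0204,0.0043],[0.003,0.0204,0.0043],[0.003,0.0204,0.0043],[0,0,0]]}'
python3 - <<'E'
from h import *
import pickle
W=shot('wrist','w4.png'); pickle.dump(W,open('w4.pkl','wb'))
print(optics.boxes_of('wrist','speculum')[:2])
pts=np.array([proj(W,p) for p in [(461,-211,27),(532,-241,27),(430,-115,40)]]);print(pts.round())
u0,v0=(pts.min(0)-40).astype(int).clip(0);u1,v1=(pts.max(0)+40).astype(int)
im=W['color'][v0:v1,u0:u1,::-1]; k=min(800/im.shape[1],600/im.shape[0]); k=int(k*2)/2; print(u0,v0,k,im.shape)
cv2.imwrite('pics/m5.png',cv2.resize(im,None,fx=k,fy=k,interpolation=cv2.INTER_CUBIC))
E
```

```text
clock: 13.55
eef_pos: [460.5, -214.2, 149.0]
tool_rot: [-3.138, -0.002, 2.742]
force: [0.6, 0.0, 0.5]
width: 38.4
gripper_force: 0.0
[{'rect': [308.8, 133.2, 131.4, 182.6], 'score': 0.97}]
[[326. 229.]
 [325. 317.]
 [438. 143.]]
285 102 2.0 (254, 193, 3)
```

View pics/m5.png

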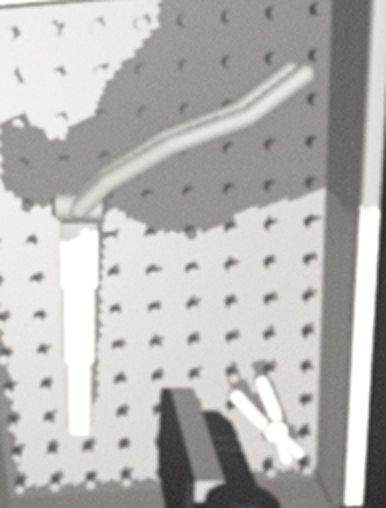

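```bash
python3 - <<'E'
from h import *
import pickle
W=pickle.load(open('w4.pkl','rb'))
P={n:atz(W,285+u/2,102+v/2,z) for n,u,v,z in [('tip',79,434,32),('b0',79.5,226,35),('b1',79,280,35),('bl',60,250,35),('br',100,250,35),('piv',78,208,35),('pl',55,208,35),('pr',103,208,35),('hand',303,71,42)]}
for k in P:print(k,P[k].round(1))
d=P['tip']-P['b0'];yaw=np.degrees(np.arctan2(d[1],d[0]));d/=np.linalg.norm(d[:2]);print('yaw',yaw,np.linalg.norm((P['tip']-P['b0'])[:2]),'w',np.linalg.norm(P['bl']-P['br']))
print('from tip',P['tip'][:2]-78*d[:2],'from block',P['b0'][:2]+13*d[:2],(P['b0']+P['b1'])/2,(P['bl']+P['br'])/2)
g=(P['tip'][:2]-78*d[:2]+P['b0'][:2]+13*d[:2])/2
a=np.radians(yaw);Rm=np.array([[np.cos(a),-np.sin(a)],[np.sin(a),np.cos(a)]]);print('handle local',Rm.T@(P['hand'][:2]-g))
plan(cur(),T([g[0],g[1],22.5],down(yaw+90)),5)
E
```

```text
tip [ 531.2 -241.2   32. ]
b0 [ 448.1 -206.3   35. ]
b1 [ 467.6 -214.7   35. ]
bl [ 453.8 -216.7   35. ]
br [ 459.6 -202.8   35. ]
piv [ 441.5 -204.2   35. ]
pl [ 438.2 -212.    35. ]
pr [ 445.1 -195.7   35. ]
hand [ 425.7 -115.6   42. ]
yaw -22.75853162474651 90.12226467359258 w 15.01049346605869
from tip [ 459.23139392 -211.03198171] from block [ 460.04079173 -211.37153211] [ 457.81412733 -210.5164881    35.        ] [ 456.71135338 -209.75094263   35.        ]
handle local [-68.25530258  75.00096981]
5 xyz [0.006, -0.001, 0.257] twist [-0.0001, 0.0001, 0.0002] | mm 25.7 deg 0.0
```

```bash
python3 -m jog '{"claw":[0.45,0.45,0.45,0.45,0.45,0.45,0,0,0,0,0,0],"xyz":[[0.006,0,0.3],[0.006,0,0.3],[0.006,0,0.3],[0.006,0,0.25],[0.006,0,0.135],[0,0,0],[0,0,0],[0,0,0],[0,0,0],[0,0,0],[0,0,0],[0,0,0]],"twist":[[0,0,0],[0,0,0],[0,0,0],[0,0,0],[0,0,0],[0,0,0],[0,0,0],[0,0,0],[0,0,0],[0,0,0],[0,0,0],[0,0,0]]}'
python3 -m jog '{"claw":[0,0,0,0,0,0,0,0],"xyz":[[0,0,-0.05],[0,0,-0.1],[0,0,-0.2],[0,0,-0.3],[0,0,-0.3],[0,0,-0.3],[0,0,-0.15],[0,0,0]],"twist":[[0,0,0],[0,0,0],[0,0,0],[0,0,0],[0,0,0],[0,0,0],[0,0,0],[0,0,0]]}'
python3 - <<'E'
from h import *
print([b for b in optics.boxes_of('side','speculum')[:0]])
shot('wrist','w5.png');print(optics.boxes_of('wrist','speculum')[:2])
W=shot('wrist');c=cur()
# tip, handle predicted in wrist pic: TCP grip 5mm behind
for l in [(78,0),(-70,80)]:
    print(proj(W,c[:3,3]-c[:3,2]*5-c[:3,0]*l[0]+c[:3,1]*l[1]))
p=np.load('lens.npy');from math import radians as r
th,ps=r(23.7),r(-3.8)
L=p[:3]
def go(d):
    F=tilted(-3.8,23.7); x=-F[:,0]
    g=L-(d+78)*x; return T(g+F[:,2]*5,F)
print(go(120)[:3,3],-go(0)[:3,0])
A=plan(c,go(180),12); plan(A,go(120),4)
E
```

```text
clock: 15.15
eef_pos: [461.4, -211.8, 24.8]
tool_rot: [-3.14, 0.006, 2.747]
force: [-0.7, 0.4, 7.1]
width: 12.0
gripper_force: 59.0
clock: 16.15
eef_pos: [460.7, -211.3, 164.5]
tool_rot: [-3.14, 0.006, 2.748]
force: [-0.8, 0.4, -1.1]
width: 11.8
gripper_force: 58.7
[]
[{'rect': [294.7, 147.8, 254.6, 281.8], 'score': 0.59}]
[320.77635061 450.1481939 ]
[532.98195076 154.66099833]
[599.89009085 111.22735303 170.40411142] [ 0.91364948 -0.06068453  0.40194778]
12 xyz [-0.001, 0.282, 0.017] twist [-0.0019, -0.0108, -0.0086] | mm 28.2 deg 2.5
4 xyz [-0.15, -0.0, -0.0] twist [-0.0, -0.0, -0.0] | mm 15.0 deg 0.0
```

```bash
python3 -m jog '{"claw":[0,0,0,0,0,0,0,0,0,0,0,0],"xyz":[[0,0.282,0.017],[0,0.282,0.017],[0,0.282,0.017],[0,0.282,0.017],[0,0.282,0.017],[0,0.282,0.017],[0,0.282,0.017],[0,0.282,0.017],[0,0.282,0.017],[0,0.282,0.017],[0,0.282,0.017],[0,0.282,0.017]],"twist":[[-0.002,-0.0108,-0.0086],[-0.002,-0.0108,-0.0086],[-0.002,-0.0108,-0.0086],[-0.002,-0.0108,-0.0086],[-0.002,-0.0108,-0.0086],[-0.002,-0.0108,-0.0086],[-0.002,-0.0108,-0.0086],[-0.002,-0.0108,-0.0086],[-0.002,-0.0108,-0.0086],[-0.002,-0.0108,-0.0086],[-0.002,-0.0108,-0.0086],[-0.002,-0.0108,-0.0086]]}'
cat >> h.py <<'E'
def go(d,off=3):
    L=np.load('lens.npy')[:3];F=tilted(-3.8,23.7); x=-F[:,0]
    return T(L-(d+78)*x+F[:,2]*off,F)
E
python3 - <<'E'
from h import *
plan(cur(),go(120),6)
E
```

```text
clock: 17.85
eef_pos: [538.7, 89.1, 152.3]
tool_rot: [3.134, 0.34, 3.047]
force: [0.9, -0.2, -0.8]
width: 11.6
gripper_force: 58.9
6 xyz [-0.103, 0.045, 0.004] twist [-0.0001, -0.0039, -0.0014] | mm 11.2 deg 0.7
```

```bash
python3 -m jog '{"claw":[0,0,0,0,0,0,0,0],"xyz":[[-0.103,0.045,0.004],[-0.103,0.045,0.004],[-0.103,0.045,0.004],[-0.103,0.045,0.004],[-0.103,0.045,0.004],[-0.103,0.045,0.004],[0,0,0],[0,0,0]],"twist":[[0,-0.004,-0.0014],[0,-0.004,-0.0014],[0,-0.004,-0.0014],[0,-0.004,-0.0014],[0,-0.004,-0.0014],[0,-0.004,-0.0014],[0,0,0],[0,0,0]]}'
python3 - <<'E'
from h import *
c=cur();plan(c,go(120),1)
L=np.load('lens.npy')[:3];x=-c[:3,0]
tip=c[:3,3]-3*c[:3,2]+78*x; g=c[:3,3]-3*c[:3,2]; h=g-70*x+80*c[:3,1]
ims={}
for n in('side','top'):
    im=shot(n,n+'9.png');ims[n]=im
    print(n,'tip',proj(im,tip).round(1),'grip',proj(im,g).round(1),'hand',proj(im,h).round(1),'lens',proj(im,L).round(1),[np.round(b['rect'],1).tolist()+[b['score']] for b in optics.boxes_of(n,'speculum')[:2]],[np.round(b['rect'],1).tolist() for b in optics.boxes_of(n,'clamp')[:1]])
a=ims['side']['color'][150:270,290:410,::-1];b=ims['top']['color'][150:290,230:350,::-1]
cv2.imwrite('pics/m6.png',np.hstack([cv2.resize(a,(400,400),interpolation=cv2.INTER_CUBIC),cv2.resize(b,(343,400),interpolation=cv2.INTER_CUBIC)]))
E
```

```text
clock: 18.85
eef_pos: [600.1, 110.6, 174.1]
tool_rot: [3.14, 0.418, 3.071]
force: [0.1, -0.5, -0.9]
width: 11.8
gripper_force: 58.9
1 xyz [0.018, 0.006, 0.013] twist [-0.0002, 0.0013, -0.0013] | mm 2.3 deg 0.3
side tip [334.1 212.6] grip [312.6 228.7] hand [280.6 228.7] lens [365.9 189. ] [[279.0, 216.4, 52.2, 22.5, 0.55]] [[257.4, 259.3, 40.3, 25.4]]
top tip [297.3 222.7] grip [296.5 248.3] hand [268.9 269.5] lens [298.  182.3] [[272.9, 224.8, 26.5, 46.1, 0.55]] [[248.3, 286.4, 17.1, 8.6]]
```

```bash
python3 - <<'E'
from h import *
import cv2
c=cur();x=-c[:3,0];g=c[:3,3]-3*c[:3,2]
for n in('side','top'):
    im=shot(n);f0=cv2.cvtColor(cv2.imread('pics/%s0.png'%n),cv2.COLOR_BGR2GRAY).astype(int);G=cv2.cvtColor(im['color'],cv2.COLOR_RGB2GRAY).astype(int)
    a=proj(im,g+20*x);b=proj(im,g+78*x);d=(b-a)/58;nn=np.array([-d[1],d[0]]);nn/=np.linalg.norm(nn)
    print(n,'rows: s mm; cols perp px -5..5')
    for s in range(30,100,5):
        p=proj(im,g+s*x); q=np.array([p+k*nn for k in range(-6,7)],np.float32)
        v=cv2.remap(np.abs(G-f0).astype(np.float32),q[None,:,0],q[None,:,1],1)[0]; print(s,v.astype(int).tolist())
s0=readout.read_state();print(s0['clock'])
E
```

```text
side rows: s mm; cols perp px -5..5
30 [1, 1, 8, 35, 147, 179, 158, 128, 119, 39, 4, 2, 1]
35 [1, 2, 5, 34, 139, 178, 153, 117, 123, 28, 6, 2, 1]
40 [0, 1, 7, 53, 153, 186, 163, 143, 150, 64, 4, 2, 0]
45 [0, 0, 2, 13, 102, 162, 148, 123, 113, 37, 4, 1, 0]
50 [1, 0, 1, 15, 91, 129, 111, 82, 91, 23, 3, 1, 0]
55 [0, 0, 0, 0, 38, 47, 32, 52, 32, 15, 1, 0, 0]
60 [0, 1, 0, 5, 12, 49, 26, 19, 43, 17, 3, 0, 1]
65 [0, 1, 0, 16, 73, 96, 59, 4, 17, 8, 0, 1, 0]
70 [0, 0, 0, 4, 56, 99, 76, 17, 34, 19, 1, 0, 0]
75 [0, 0, 0, 6, 33, 58, 44, 32, 36, 10, 3, 0, 1]
80 [1, 0, 1, 0, 0, 0, 1, 0, 0, 1, 1, 0, 0]
85 [0, 1, 1, 1, 1, 0, 1, 1, 1, 1, 0, 0, 0]
90 [1, 1, 1, 1, 0, 0, 0, 0, 0, 0, 0, 0, 0]
95 [0, 0, 0, 0, 1, 1, 0, 1, 1, 1, 1, 0, 0]
top rows: s mm; cols perp px -5..5
30 [0, 2, 25, 72, 124, 157, 162, 142, 99, 46, 12, 1, 0]
35 [1, 3, 22, 70, 121, 154, 161, 143, 95, 41, 8, 1, 2]
40 [1, 1, 21, 65, 119, 156, 161, 136, 88, 36, 8, 0, 1]
45 [0, 1, 13, 52, 108, 150, 156, 128, 79, 28, 4, 0, 0]
50 [0, 0, 10, 48, 104, 148, 155, 132, 81, 29, 4, 1, 0]
55 [0, 1, 9, 45, 103, 147, 158, 131, 80, 28, 2, 0, 1]
60 [1, 2, 11, 49, 106, 150, 156, 130, 77, 25, 3, 0, 0]
65 [0, 1, 12, 50, 107, 148, 153, 129, 77, 25, 3, 0, 1]
70 [0, 1, 12, 49, 99, 136, 142, 118, 68, 22, 3, 1, 1]
75 [0, 1, 8, 29, 62, 88, 94, 77, 42, 11, 0, 0, 0]
80 [1, 1, 1, 4, 12, 21, 24, 19, 7, 1, 0, 0, 0]
85 [1, 2, 0, 0, 0, 1, 1, 1, 0, 1, 1, 0, 0]
90 [0, 1, 0, 0, 0, 0, 0, 1, 0, 0, 0, 1, 0]
95 [0, 0, 1, 2, 1, 0, 0, 1, 1, 1, 1, 0, 0]
19.25
```

```bash
python3 -c "
from cell import order,readout
s=readout.read_state();print(max(abs(v) for v in s['qd']),s['gripper_force'])
print(order.finish_job())"
```

```text
0.0015661939718028975 58.91564509324837
the job is handed in; nothing more can be done
None
```

I handed the job in at about 19 s on the robot clock with the clamp flat and released in the kidney dish and the speculum held still in the gripper; by my measurements the tips are about 12 cm from the lens on its line of sight, but no verdict was returned.

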